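# Slide a vial rack past a spring gate

### The job

Slide the vial rack along the chute, past the gate, until it is home against the rubber end stop. Hold the spring gate fully down with one fingertip on its long treadle beside the chute while another finger pushes the rack from behind, and keep the treadle down until the whole rack is past so the gate never rubs it; then let go so that the gate springs up again behind the rack. Only push: do not grip, lift or tip the rack, and leave the loose bottles round about alone.

Things in the scene. Friction and masses are not known exactly. Their poses are not given: they have to be found in the camera images.
- chute: Fixed grey and aluminium chute, base 335 x 168 mm. Origin: on the bench under the gate's plane, on the chute's centre line. x along the chute in the direction of travel (roughly to the robot's left), y sideways to the treadle (roughly to the robot), z up. Floor 58 mm above the bench, x -195 to +134 mm, open at the rear and above; walls 5 mm thick, inner faces at y +-26 mm, tops 78 mm above the bench.
- end_stop (a point): Middle of the face of the rubber end stop, at chute x = +121 mm, 15 mm above the chute floor; the end stop is 34 mm high above the floor.
- gate (a joint): Gate angle, rad: 0 = closed (it springs back to this), 0.31 = hard stop; from 0.25 on the blade lies below the chute floor. Gate and treadle are one bent steel piece on a hinge parallel to the chute's x, at chute y +112 mm, 72 mm above the bench. Pressing the treadle down opens it, alike anywhere along its length, with some 3 to 6 N at its middle line. Pushing the rack against the closed gate does not open it.
- treadle (a point): Point on top of the treadle, a ribbed plate beside the chute from chute x -179 to +46 mm and y +44 to +110 mm: on its middle line, y +64 mm (64 mm from the chute's centre line), beside the gate's plane x = 0. There the top is 82 mm above the bench when closed, 67 mm when fully pressed.
- gate_top (a point): Middle of the top edge of the gate: an upright steel blade, 6 mm thick along the chute and 32 mm wide, that stands 20 mm above the chute floor at x = 0 when closed.
- rack: White vial rack, loose, about 0.17 to 0.35 kg, 94 mm long (x), 44 mm wide (y), end plates 46 mm high, with three black-capped vials fast in it that reach 63 mm above its underside. It stands on the chute floor before the gate, with 4 mm play each side. Origin: centre of its underside; x along its length towards the gate, z up.
- rack_tail (a point): Middle of the rack's flat rear end face, the face to push (47 mm behind its centre, 23 mm above its underside).
- rack_nose (a point): Middle of the rack's flat front end face (47 mm ahead of its centre, 23 mm above its underside).
- vial: Bystander: loose clear vial with blue cap, 25 mm wide, 57 mm high; origin at the centre of its underside. Leave it alone.
- jar: Bystander: loose white jar with blue lid, 51 mm wide, 56 mm high; origin at the centre of its underside. Leave it alone.
- dropper: Bystander: loose brown dropper bottle, 32 mm wide, 100 mm high; origin at the centre of its underside. Leave it alone.
Not all that is in view belongs to the job. What is meant by the rack is not yellow, and is the larger of those in its own colour.

How it is judged:
On the way, in this order (a step that is already met when the one before it is completed fails the run):
1. a finger holds the treadle down, gate fully open, while the whole rack is still before the gate (value of joint gate above 0.25 rad and contact force between the fingers and gate above 0.5 N and x of rack_nose in the frame of chute below 0.002 m), for 0.1 s.
2. the rear end of the rack has passed the gate while a finger still holds the treadle down (value of joint gate above 0.24 rad and contact force between the fingers and gate above 0.3 N and x of rack_tail in the frame of chute above 0.006 m), for 0.05 s.
At the end, for the whole second after the job is handed in: The rack stands flat on the chute floor within 8 mm of the end stop, at rest, and the gate has sprung up behind it (angle under 0.04 rad) (x of rack_nose in the frame of chute above 0.113 m and z of rack in the frame of chute between 0.055 and 0.061 m and y of rack in the frame of chute between -0.008 and 0.008 m and angle between rack's own z axis and vertical below 0.06 rad and value of joint gate below 0.04 rad and linear speed of rack below 0.01 m/s); the robot touches nothing.
It fails at once if the gate rubs under the rack (treadle let up while the rack is over the gate) (contact force between gate and rack above 1 N and x of rack_nose in the frame of chute above 0.004 m and x of rack_tail in the frame of chute below 0.002 m).
It fails at once if the rack is lifted or tipped (more than 8 mm off the chute floor, or 0.2 rad) (z of rack in the frame of chute above 0.066 m or angle between rack's own z axis and vertical above 0.2 rad).
It fails at once if a bystander bottle is moved more than 20 mm (distance of any of vial, jar, dropper from where it was at the start of the episode above 0.02 m).
It also fails if it takes over 51 s, if anything falls off the work surface, if the arm or the gripper's body presses on something with over 40 N, if the wrist force passes 120 N, or if a joint passes its speed limit or range.

### The arm

A 7-joint arm with a two-finger parallel gripper is mounted at the origin on a cart in front of the work surface, level with it; the furniture and walls round the work are solid. World frame = base frame: x ahead of the robot, y to its left, z up, the work surface at z = 0. Lengths are in m, angles in rad, forces in N, time in s.
With the tool pointing down it reaches from about 0.425 to 0.8 m from the base axis. Payload 8.3 kg.
Tool frame: the origin (TCP) lies between the finger pads; the fingertips stand r.tip_extent ahead of it and the grasp point (between the pads) is the TCP (r.tip_extent is the distance from the TCP to the fingertips, in m); x points along the fingers, y is the direction in which the jaws open and shut, and the axes are right-handed (so a half turn about x gives the same grasp; the last joint's range is limited). The gripper opens to 85 mm and grips with 20 to 120 N. Pads are 22 mm wide; open, the fingers measure 114 mm over their backs; the gripper's body (76 mm by 85 mm) begins 54 mm behind the grasp point. The pads swing forward as they close: fully open they stand 13 mm farther back than shut.
Start: joints at [-1.398, 0.383, 0.016, 1.37, -0.006, 1.388, -0.046], TCP at [0.146, 0.608, 0.25] pointing down, gripper open.
Joint ranges: [-2.95, 2.95], [-0.25, 2.06], [-1.52, 1.56], [0.18, 2.33], [-1.44, 4.58], [0.02, 2.06], [-3.01, 3.01]. Speed limits (rad/s): [2.39, 2.39, 3.01, 3.01, 3.14, 3.14, 3.14].

### API

Orientations are given as a unit quaternion [x, y, z, w].
In Python, from station import r, inverse_kinematics, viewer, finish_job gives the robot as it stands. The module is installed in compiled form; this text tells all that it offers. Calls block until the motion is done:
- r.goto(position, orientation): joint-space move of the TCP to a pose.
- r.servo_line(position, attitude=None, velocity=0.15, force_limit=None): straight line of the TCP; attitude=None keeps the orientation; velocity is the mean speed in m/s. With force_limit (N) it stops when the force on the tool has changed by that much, and returns True; else False.
- r.goto_joints(angles): joint-space move.
- r.release() and r.clamp(): open the fingers fully, or close them until they stop; the grip force is fixed at half the most.
- r.hold(seconds).
- inverse_kinematics(position, orientation): joint angles nearest the present ones, or None.
- viewer.capture(name): name is "scene" or "side" or "wrist"; returns a dict with "color" (480x640x3 uint8, blue, green, red), "K" (3x3 intrinsics, pixels), "rvec" (rotation vector, rad) and "tvec" (3), from world to camera coordinates, as OpenCV has them. Camera axes: x right, y down, z forward; pixel columns grow to the right and rows downward; lengths in m; the calibration is good to about 2 mm. A picture is of the moment at which its call begins. There is no depth.
A pose or a line that the arm cannot do raises r.MotionError and nothing moves.
- finish_job(): hands the job in, once; it reports no verdict.
Readings, each from a call of its own:
- r.current_time(): time.
- r.current_joints(): joint angles.
- r.current_joint_velocities(): joint speeds.
- r.current_effort(): joint torques, N m.
- r.current_tool_pos(): TCP position.
- r.current_orientation(): TCP orientation.
- r.current_wrist_force(): force on the tool from outside, world axes, zero at the start.
- r.current_moment(): the same for the moment, N m.
- r.current_opening(): finger opening in m.
Only numpy, scipy, OpenCV 4.12 (cv2) and the standard library are available. Lean on these libraries where they do the work, as an engineer would, in place of code of your own. Each camera call takes 0.05 s, during which the arm holds its last target.

## Working session

There is one attempt and no reset: what is moved stays moved. The work goes in short steps, each a Python script; the robot and the scene stay as the last script left them, time stands still between calls to the robot, and variables do not carry over. Pictures are saved under pics/ and viewed, and the job is handed in when it is done.

```bash
mkdir -p pics; cat > h.py <<'E'
import numpy as np, cv2
from station import r, inverse_kinematics, viewer, finish_job
def cap(n,f):
    d=viewer.capture(n); cv2.imwrite(f'pics/{f}.png',d['color']); np.savez(f'pics/{f}.npz',**{k:np.array(v) for k,v in d.items()}); return d
E
python3 - <<'E'
from h import *
for n in ['scene','side','wrist']: 
    d=cap(n,n+'0'); R=cv2.Rodrigues(np.array(d['rvec'],float))[0]; print(n,-R.T@np.array(d['tvec']).ravel(),R[2],d['K'][0][0])
print(r.current_tool_pos(),r.current_orientation(),r.tip_extent,r.current_opening(),r.current_time())
E
```

```text
scene [0.42720342 0.58981589 1.37881612] [ 0.11277474 -0.47677994 -0.87175842] 495.28488101161554
side [0.36619542 0.64506295 1.03069343] [ 0.20631192 -0.60715627 -0.76733087] 551.5881802216597
wrist [0.06762742 0.62567696 0.37273549] [ 0.3048196  -0.07410466 -0.94952278] 347.27145650566433
[0.14588908 0.60736132 0.24947959] [ 0.08260133  0.70225666 -0.08370284  0.70214417] 0.019 0.08534847721910016 0.15
```

View pics/scene0.png

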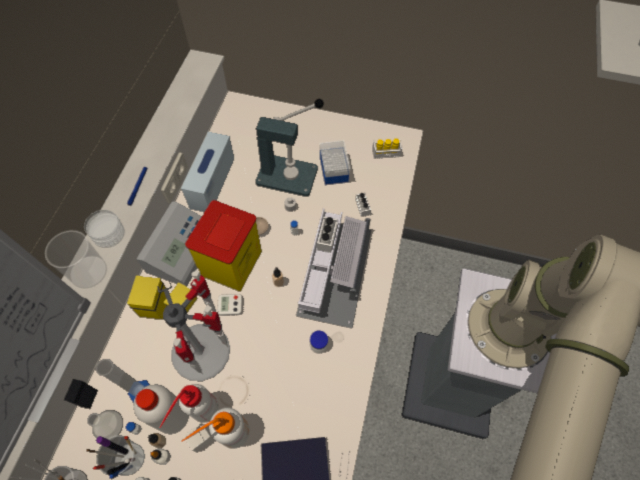

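View pics/side0.png

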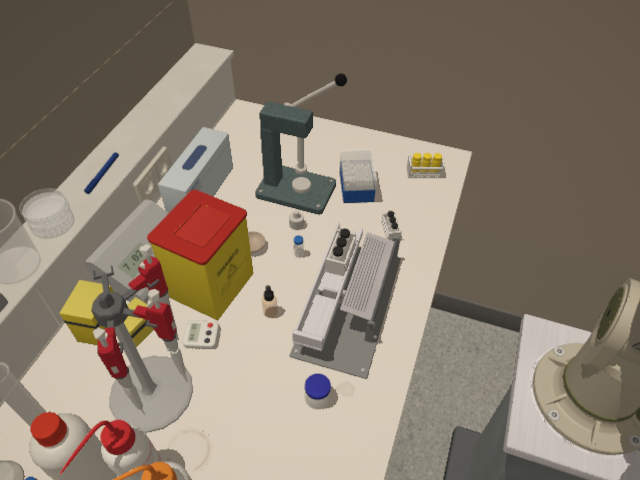

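View pics/wrist0.png

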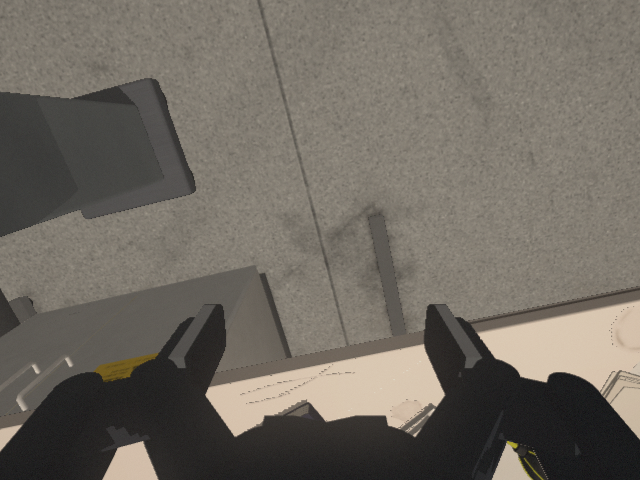

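```bash
python3 - <<'E'
import cv2
a=cv2.imread('pics/side0.png')[200:385,270:420]; cv2.imwrite('pics/c1.png',cv2.resize(a,None,fx=3.2,fy=3.2,interpolation=cv2.INTER_CUBIC))
a=cv2.imread('pics/scene0.png')[180:340,280:390]; cv2.imwrite('pics/c2.png',cv2.resize(a,None,fx=3.7,fy=3.7,interpolation=cv2.INTER_CUBIC))
E
```

```text
(no output)
```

View pics/c1.png

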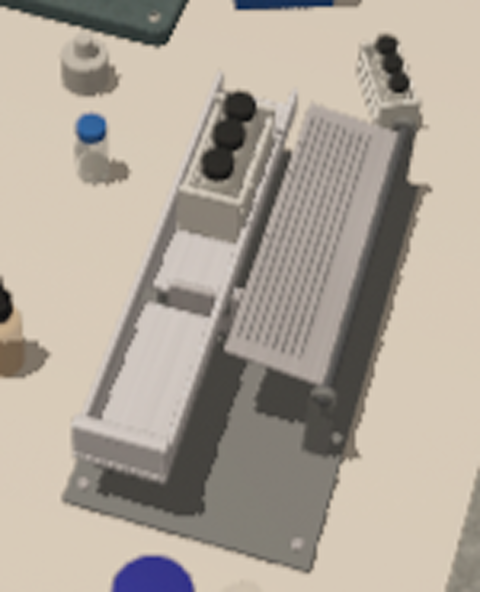

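View pics/c2.png

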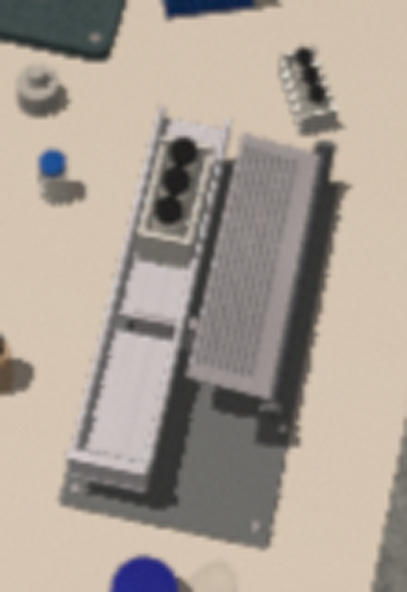

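```bash
cat >> h.py <<'E'
def load(f):
    d=np.load(f'pics/{f}.npz'); return d
def proj(d,P):
    return cv2.projectPoints(np.asarray(P,float).reshape(-1,3),d['rvec'],d['tvec'],d['K'],None)[0].reshape(-1,2)
def ray(d,uv,z):
    R=cv2.Rodrigues(d['rvec'])[0]; C=-R.T@d['tvec'].ravel(); v=R.T@np.linalg.inv(d['K'])@np.array([uv[0],uv[1],1.]); return C+v*(z-C[2])/v[2]
def T(p,P):
    P=np.asarray(P,float).reshape(-1,3); c,s=np.cos(p[2]),np.sin(p[2])
    # chute y = +90deg from x
    return np.c_[p[0]+c*P[:,0]-s*P[:,1],p[1]+s*P[:,0]+c*P[:,1],P[:,2]]
E
cat > fit.py <<'E'
from h import *
from scipy.optimize import least_squares
s=load('side0');c=load('scene0')
S=lambda u,v:(u/3.2+270-.35,v/3.2+200-.35); C=lambda u,v:(u/3.7+280-.37,v/3.7+180-.37)
# (cam,uv,chute xyz)
obs=[(s,S(220,76),(-.195,-.0285,.078)),(s,S(293,97),(-.195,.0285,.078)),
 (s,S(313,104),(-.179,.044,.082)),(s,S(226,350),(.046,.044,.082)),
 (c,C(162,110),(-.195,-.0285,.078)),(c,C(229,122),(-.195,.0285,.078)),
 (c,C(242,135),(-.179,.044,.082)),(c,C(188,372),(.046,.044,.082)),
 (s,S(190,283),(.0,0,.058)),(c,C(146,327),(.0,0,.058))]
def f(p):
    return np.concatenate([proj(d,T(p,P))[0]-uv for d,uv,P in obs])
a=ray(c,C(146,327),.058);b=ray(c,C(178,177),.1)
v=a-b
p=least_squares(f,[a[0],a[1],np.arctan2(v[1],v[0])],loss='soft_l1').x
if __name__=='__main__':
    print(p,np.hypot(*p[:2])); print(f(p).reshape(-1,2).round(1).tolist())
    for d,n,o,k in((s,'side0',(270,200),3.2),(c,'scene0',(280,180),3.7)):
        for uv in ([S(176,193),S(240,207)] if n=='side0' else [C(138,237),C(190,244)]):
            w=ray(d,uv,.104); cs,sn=np.cos(p[2]),np.sin(p[2]); e=w[:2]-p[:2]; print(n,'tail/nose top',e@[cs,sn],e@[-sn,cs])
    for d,n,o,k in((s,'side0',(270,200),3.2),(c,'scene0',(280,180),3.7)):
        im=cv2.imread(f'pics/{n}.png'); im=cv2.resize(im,None,fx=k,fy=k,interpolation=cv2.INTER_CUBIC)
        def pl(P,col):
            q=((proj(d,T(p,P))+.5)*k-.5); cv2.polylines(im,[np.round(q).astype(int)],True,col,1,cv2.LINE_AA)
        for y in(-.031,-.026,.026,.031): pl([(-.195,y,.078),(.134,y,.078)],(0,0,255))
        pl([(-.179,.044,.082),(.046,.044,.082),(.046,.11,.082),(-.179,.11,.082)],(0,255,0))
        pl([(-.003,-.016,.058),(.003,-.016,.058),(.003,.016,.058),(-.003,.016,.058)],(255,0,0))
        pl([(-.003,-.016,.078),(.003,-.016,.078),(.003,.016,.078),(-.003,.016,.078)],(255,0,255))
        pl([(.121,-.026,.092),(.121,.026,.092)],(255,0,255))
        x0,y0=int(o[0]*k),int(o[1]*k); cv2.imwrite(f'pics/ov_{n}.png',im[y0:y0+590,x0:x0+480])
E
python3 fit.py
```

```text
[ 0.57090342 -0.01858195  1.6100368 ] 0.5712057492591989
[[0.0, -1.5], [0.7, -2.6], [-0.7, 0.4], [0.2, 1.0], [0.1, -1.5], [0.0, -1.4], [0.5, -0.3], [0.4, 1.5], [-2.9, 6.1], [-0.0, -0.0]]
side0 tail/nose top -0.054098055235436614 -0.02062594802844928
side0 tail/nose top -0.05555821236814743 0.023849225553548403
scene0 tail/nose top -0.053759493614546836 -0.01855983634882981
scene0 tail/nose top -0.05658785276961686 0.022734165096375297
```

View pics/ov_side0.png

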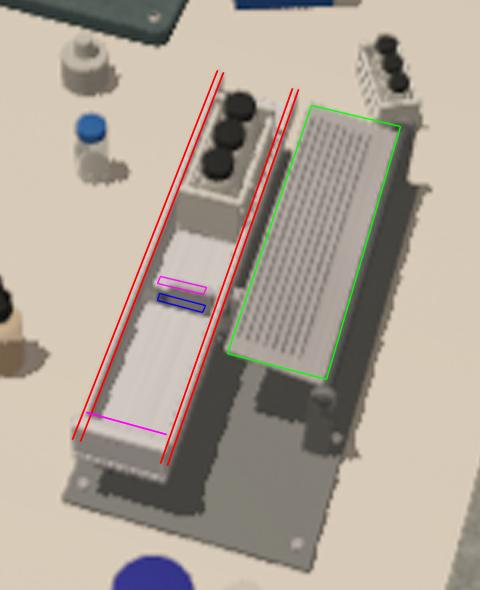

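View pics/ov_scene0.png

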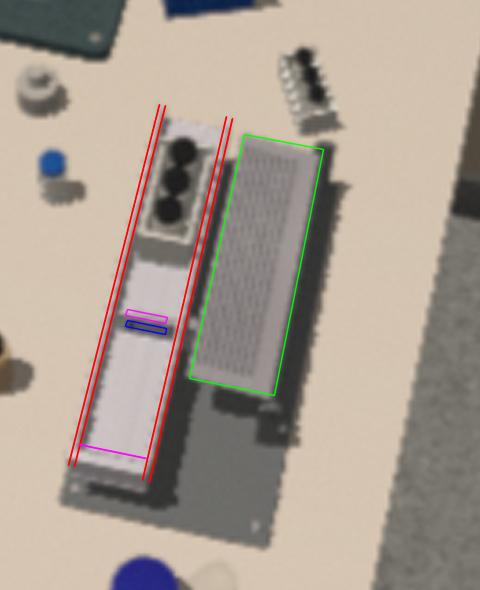

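```bash
sed -i "s/^ (s,S(190,283).*$/]/" fit.py; python3 fit.py
```

```text
[ 0.57105175 -0.0170468   1.608663  ] 0.571306133236395
[[-0.1, -1.0], [0.5, -2.1], [-0.8, 0.9], [-0.1, 1.6], [0.0, -1.1], [-0.0, -0.9], [0.5, 0.1], [0.2, 2.0]]
side0 tail/nose top -0.05559810287764538 -0.02049390806350285
side0 tail/nose top -0.057119358351921584 0.02397921759439324
scene0 tail/nose top -0.05526237998773695 -0.018427333219711548
scene0 tail/nose top -0.058147465918579444 0.02286274367581293
```

View pics/ov_side0.png

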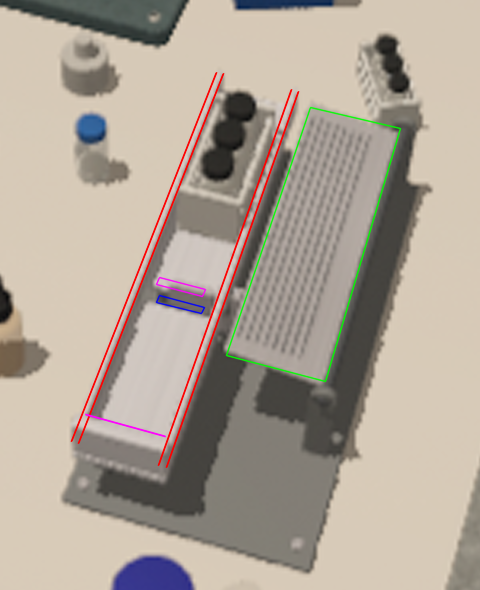

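```bash
cat >> h.py <<'E'
from scipy.spatial.transform import Rotation as Ro
p0=np.array([0.57105,-0.01705,1.60866])
def quat(sgn,p=p0):
    y=sgn*np.array([-np.sin(p[2]),np.cos(p[2]),0]); x=np.array([0,0,-1.]); return Ro.from_matrix(np.c_[x,y,np.cross(x,y)]).as_quat()
def W(x,y,z,p=p0): return T(p,(x,y,z))[0]
E
python3 - <<'E'
from h import *
for s in(1,-1):
    for P in((-.175,.035,.2),(-.17,.035,.08),(.02,.035,.08)):
        q=inverse_kinematics(W(*P),quat(s)); print(s,P,W(*P).round(3),None if q is None else np.round(q,2))
E
```

```text
1 (-0.175, 0.035, 0.2) [ 0.543 -0.193  0.2  ] [-0.62  0.67  1.36  1.62 -0.66  1.4  -2.28]
1 (-0.17, 0.035, 0.08) [ 0.543 -0.188  0.08 ] [-0.61  0.89  1.35  1.76 -0.91  1.28 -2.13]
1 (0.02, 0.035, 0.08) [0.535 0.002 0.08 ] [-1.01  0.8   1.36  1.86 -0.84  1.22 -2.47]
-1 (-0.175, 0.035, 0.2) [ 0.543 -0.193  0.2  ] [-0.58  0.57  1.24  1.62 -0.55  1.35  0.78]
-1 (-0.17, 0.035, 0.08) [ 0.543 -0.188  0.08 ] [-0.3   0.51  0.76  1.75 -0.4   1.04  0.64]
-1 (0.02, 0.035, 0.08) [0.535 0.002 0.08 ] [-0.75  0.46  0.86  1.86 -0.41  1.01  0.32]
```

```bash
python3 - <<'E'
from h import *
c=load('scene0');s=load('side0')
for n,uv in dict(orange=(222,425),red2=(195,395),sharps=(240,285),jar=(318,340),clampstand=(205,350),dropper=(278,277),press=(290,180),presslever=(318,104),smallrack=(363,205)).items():
    w=ray(c,uv,.06); print(n,w.round(3),np.hypot(*w[:2]).round(3),np.degrees(np.arctan2(w[1],w[0])).round())
# heights of orange cap: triangulate
def tri(a,b):
    P=[]
    for d in(c,s):
        P.append(d['K']@np.c_[cv2.Rodrigues(d['rvec'])[0],d['tvec'].reshape(3,1)])
    X=cv2.triangulatePoints(P[0],P[1],np.array(a,float),np.array(b,float)); return (X[:3]/X[3]).ravel().round(3)
print('orange',tri((226,420),(160,475)),'red',tri((190,396),(118,437)),'redtop',tri((152,400),(48,428)))
print('lever',tri((319,104),(341,80)))
print('presstop', tri((297,127),(311,123)))
E
```

```text
orange [0.697 0.464 0.06 ] 0.837 34.0
red2 [0.789 0.413 0.06 ] 0.89 28.0
sharps [0.777 0.093 0.06 ] 0.783 7.0
jar [0.519 0.193 0.06 ] 0.554 20.0
clampstand [0.806 0.296 0.06 ] 0.859 20.0
dropper [0.679 0.041 0.06 ] 0.68 3.0
press [ 0.741 -0.299  0.06 ] 0.799 -22.0
presslever [ 0.737 -0.644  0.06 ] 0.978 -41.0
smallrack [ 0.492 -0.266  0.06 ] 0.559 -28.0
orange [0.664 0.467 0.2  ] red [0.769 0.432 0.167] redtop [0.816 0.478 0.277]
lever [ 0.667 -0.379  0.344]
presstop [ 0.75  -0.42   0.179]
```

```bash
python3 - <<'E'
from h import *
t=r.current_time()
q=list(r.current_joints()); q[0]=0.25; 
r.goto_joints(q); print(r.current_tool_pos().round(3) if hasattr(r.current_tool_pos(),'round') else r.current_tool_pos(), r.current_time()-t)
for s in(1,-1):
    for P in((-.185,.035,.2),(-.17,.035,.08),(.02,.035,.08)):
        q=inverse_kinematics(W(*P),quat(s)); print(s,P,W(*P).round(3),None if q is None else np.round(q,2))
E
```

```text
[ 0.595 -0.191  0.249] 3.2083
1 (-0.185, 0.035, 0.2) [ 0.543 -0.203  0.2  ] [-0.05  0.33  0.45  1.59 -0.15  1.25 -2.68]
1 (-0.17, 0.035, 0.08) [ 0.543 -0.188  0.08 ] [-0.07  0.44  0.45  1.74 -0.22  1.01 -2.65]
1 (0.02, 0.035, 0.08) [0.535 0.002 0.08 ] [-1.01  0.8   1.36  1.86 -0.84  1.22 -2.47]
-1 (-0.185, 0.035, 0.2) [ 0.543 -0.203  0.2  ] [ 0.33  0.32 -0.03  1.57  0.01  1.25  0.33]
-1 (-0.17, 0.035, 0.08) [ 0.543 -0.188  0.08 ] [ 0.31  0.42 -0.04  1.72  0.02  1.    0.3 ]
-1 (0.02, 0.035, 0.08) [0.535 0.002 0.08 ] [ 0.05  0.35 -0.13  1.82  0.05  0.97 -0.07]
```

```bash
python3 - <<'E'
from h import *
r.goto(W(-.172,.035,.19),quat(-1)); print(np.round(r.current_tool_pos(),4),W(-.172,.035,.19),r.current_time())
for n in('wrist','side'): cap(n,n+'1')
print(r.current_wrist_force(),r.current_time())
E
```

```text
[ 0.5422 -0.1897  0.1898] [ 0.54258608 -0.19025163  0.19      ] 3.7917
[-0.18890798  0.6624431  -0.31491503] 3.8917
```

View pics/wrist1.png

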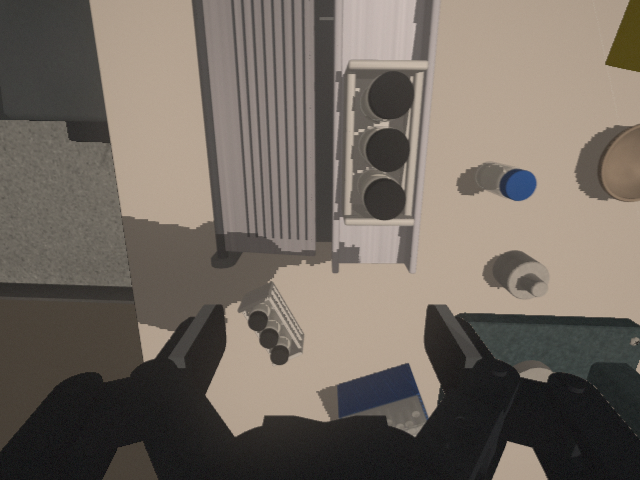

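View pics/side1.png

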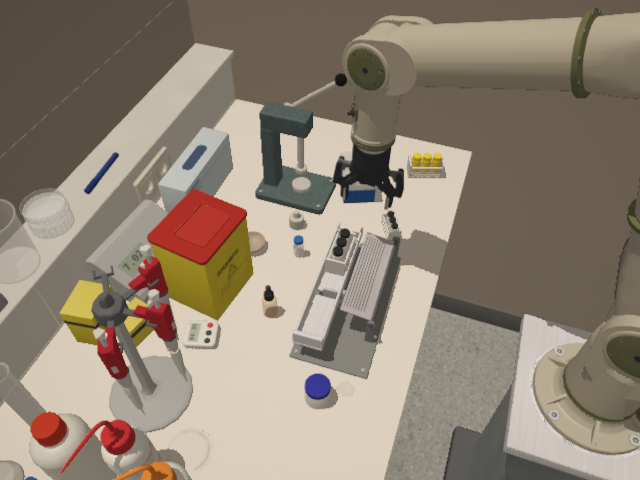

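```bash
python3 - <<'E'
import cv2
a=cv2.imread('pics/wrist1.png')[30:290,200:450]; cv2.imwrite('pics/c3.png',cv2.resize(a,None,fx=2.3,fy=2.3,interpolation=cv2.INTER_CUBIC))
E
```

```text
(no output)
```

View pics/c3.png

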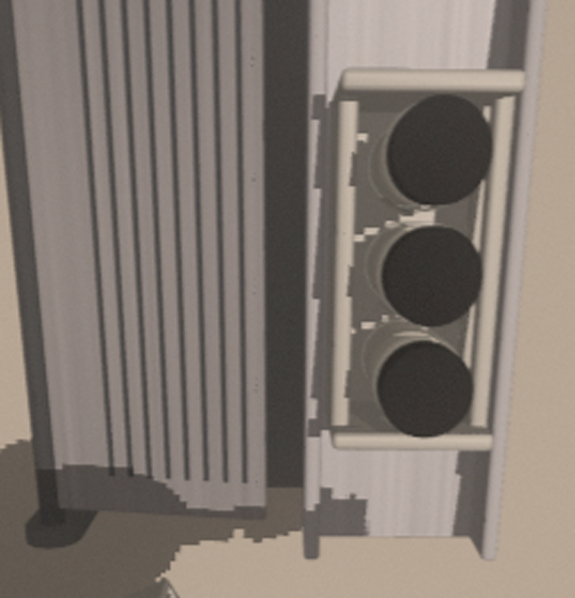

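```bash
cat > fit2.py <<'E'
from h import *
import fit
from scipy.optimize import least_squares
w=load('wrist1')
R=cv2.Rodrigues(w['rvec'])[0]; print('cam',(-R.T@w['tvec'].ravel()).round(3),R[2].round(2))
Wp=lambda u,v:((u+.5)/2.3-.5+200,(v+.5)/2.3-.5+30)
o2=[(w,Wp(311,557),(-.195,.0285,.078)),(w,Wp(489,558),(-.195,-.0285,.078)),(w,Wp(266,517),(-.179,.044,.082)),
 (w,Wp(312,200),(None,.0285,.078)),(w,Wp(530,200),(None,-.0285,.078))]
def res(p,obs):
    o=[]
    for d,uv,P in obs:
        if P[0] is None:
            X=ray(d,uv,P[2]); e=X[:2]-p[:2]; o.append((( -np.sin(p[2])*e[0]+np.cos(p[2])*e[1])-P[1])*1000*1.2); 
        else: o+=list((proj(d,T(p,P))[0]-uv))
    return np.array(o)
def show(p):
    for nm,uv,z in (('tailL',Wp(333,446),.104),('tailR',Wp(490,446),.104),('noseL',Wp(345,70),.104),('noseR',Wp(522,72),.104),('treadle in',Wp(266,517),.082),('treadle out',Wp(57,510),.082),('wallL',Wp(311,557),.078),('wallR',Wp(489,558),.078)):
        e=ray(w,uv,z)[:2]-p[:2]; c,s=np.cos(p[2]),np.sin(p[2]); print(nm,round(e@[c,s]*1000,1),round(e@[-s,c]*1000,1))
pa=least_squares(res,p0,args=(o2,)).x; print('wrist only',pa); show(pa)
pb=least_squares(res,p0,args=(o2+fit.obs,),loss='soft_l1').x; print('all',pb);show(pb)
E
python3 fit2.py
```

```text
cam [ 0.539 -0.11   0.313] [ 0.01 -0.31 -0.95]
wrist only [ 0.57329444 -0.01720366  1.60248944]
tailL -150.5 24.3
tailR -150.2 -18.3
noseL -58.4 23.6
noseR -58.6 -18.1
treadle in -179.5 43.2
treadle out -177.6 107.7
wallL -194.7 29.0
wallR -194.7 -28.0
all [ 0.57173207 -0.01716876  1.60930789]
tailL -150.4 23.8
tailR -150.4 -18.9
noseL -58.4 22.5
noseR -58.8 -19.3
treadle in -179.3 42.9
treadle out -176.9 107.3
wallL -194.5 28.7
wallR -195.0 -28.2
```

```bash
sed -i 's/^p0=.*/p0=np.array([0.572,-0.0172,1.607])/' h.py; python3 - <<'E'
from h import *
r.servo_line(W(-.166,.036,.126),quat(-1),velocity=.08); print(np.round(r.current_tool_pos(),4),W(-.166,.036,.126),r.current_time())
for n in('wrist','side'): cap(n,n+'2')
a=cv2.imread('pics/side2.png')[120:330,300:430]; cv2.imwrite('pics/c4.png',cv2.resize(a,None,fx=2.8,fy=2.8,interpolation=cv2.INTER_CUBIC))
print(r.current_wrist_force(),r.current_time())
E
```

```text
[ 0.5424 -0.1846  0.1266] [ 0.54203209 -0.18439427  0.126     ] 4.8417
[-0.3254217  -0.21967718 -0.15180557] 4.9417
```

View pics/wrist2.png

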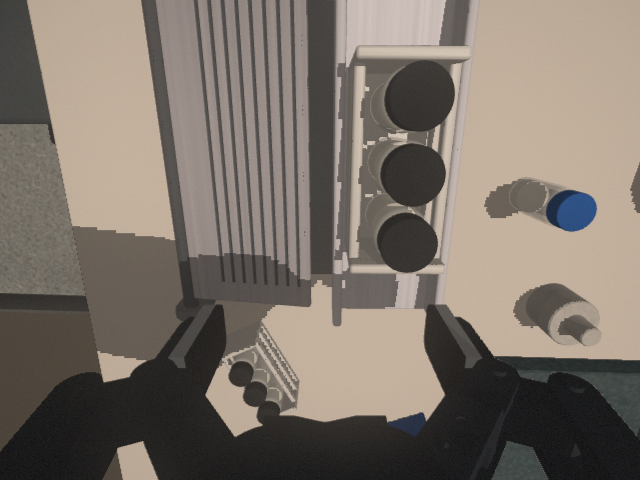

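View pics/c4.png

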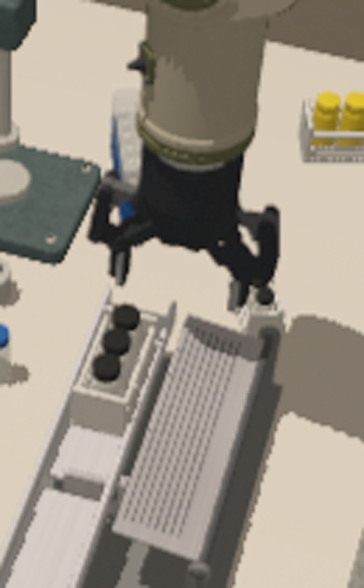

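```bash
python3 - <<'E'
from h import *
w=load('wrist2');s=load('side2')
P=np.array(r.current_tool_pos()); c,sn=np.cos(p0[2]),np.sin(p0[2]); ex=np.array([c,sn,0]); ey=np.array([-sn,c,0])
for te in(.006,.019):
  for x in(-.011,.011):
    print(te,x,[proj(w,P+ex*x+ey*y-[0,0,te])[0].round().tolist() for y in(-.057,-.0425,.0425,.057)])
E
```

```text
0.006 -0.011 [[456.0, 344.0], [422.0, 344.0], [227.0, 344.0], [194.0, 344.0]]
0.006 0.011 [[462.0, 299.0], [427.0, 299.0], [222.0, 299.0], [188.0, 299.0]]
0.019 -0.011 [[446.0, 327.0], [415.0, 327.0], [234.0, 328.0], [204.0, 328.0]]
0.019 0.011 [[451.0, 285.0], [419.0, 285.0], [230.0, 285.0], [198.0, 285.0]]
```

```bash
python3 - <<'E'
from h import *
r.servo_line(W(-.166,.034,.100),quat(-1),velocity=.05); print(np.round(r.current_tool_pos(),4),np.round(r.current_wrist_force(),2))
f=r.servo_line(W(-.166,.034,.070),quat(-1),velocity=.02,force_limit=20)
print(f,np.round(r.current_tool_pos(),4),np.round(r.current_wrist_force(),2),np.round(r.current_moment(),2),r.current_time())
for n in('wrist','side'): cap(n,n+'3')
print(np.round(r.current_tool_pos(),4),np.round(r.current_wrist_force(),2))
a=cv2.imread('pics/side3.png')[120:330,300:430]; cv2.imwrite('pics/c5.png',cv2.resize(a,None,fx=2.8,fy=2.8,interpolation=cv2.INTER_CUBIC))
E
```

```text
[ 0.544  -0.1843  0.0999] [0.57 0.01 0.34]
True [ 0.5449 -0.1843  0.0748] [-2.35  1.28 10.43] [ 0.22  1.07 -0.06] 6.8583
[ 0.5449 -0.1843  0.0748] [-2.36  1.21 11.14]
```

View pics/wrist3.png

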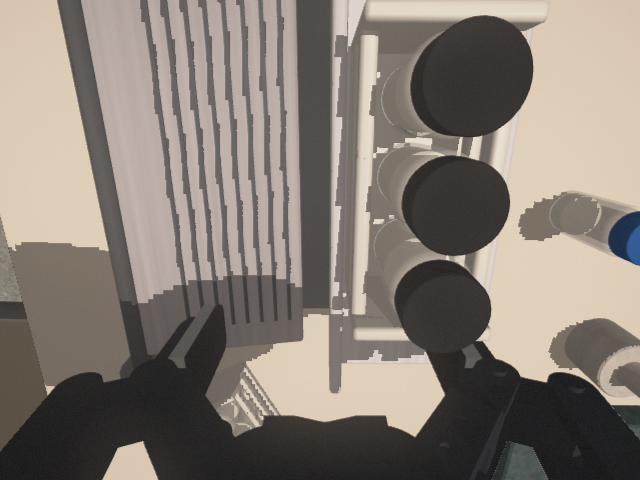

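View pics/c5.png

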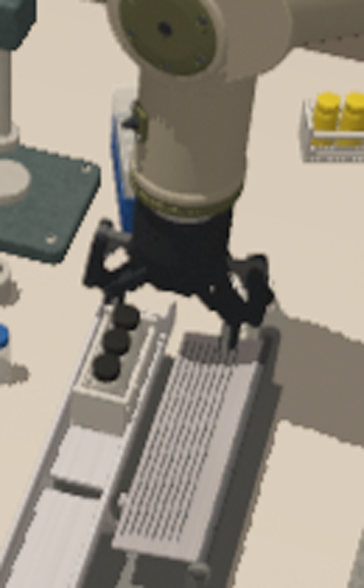

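```bash
python3 - <<'E'
from h import *
a=np.array(r.current_tool_pos())
f=r.servo_line(a-[0,0,.002],quat(-1),velocity=.01)
r.hold(.2)
print(f,np.round(r.current_tool_pos(),4),np.round(r.current_wrist_force(),2),np.round(r.current_moment(),2),r.current_time())
cap('scene','scene4');cap('side','side4')
ims=[]
for n,o in(('scene0',(310,235)),('scene4',(310,235)),('side0',(310,260)),('side4',(310,260))):
    ims.append(cv2.resize(cv2.imread(f'pics/{n}.png')[o[1]:o[1]+55,o[0]-15:o[0]+55],None,fx=5,fy=5,interpolation=cv2.INTER_CUBIC))
cv2.imwrite('pics/c6.png',np.vstack([np.hstack(ims[:2]),np.hstack(ims[2:])]))
E
```

```text
False [ 0.545  -0.1843  0.0744] [-5.88  1.96 17.38] [ 0.43  2.   -0.13] 7.4083
```

View pics/c6.png

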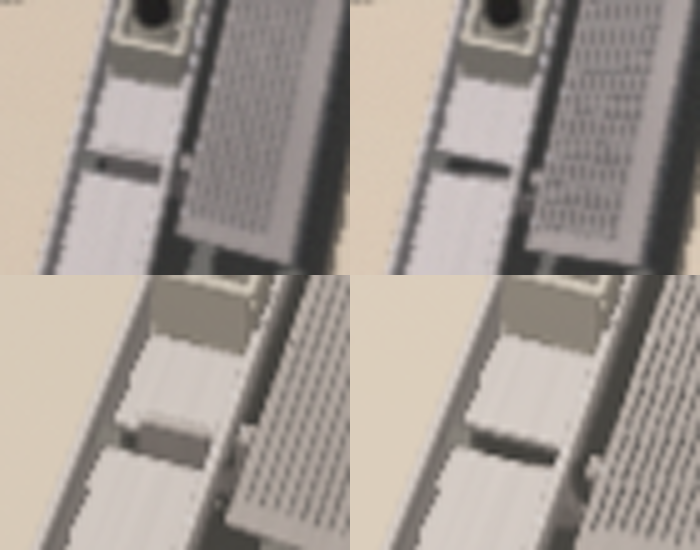

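```bash
python3 - <<'E'
from h import *
f=r.servo_line(W(-.06,.034,.0727),quat(-1),velocity=.035,force_limit=35)
print(f,np.round(r.current_tool_pos(),4),W(-.06,.034,.0727).round(4),np.round(r.current_wrist_force(),2),np.round(r.current_moment(),2),r.current_time())
cap('wrist','wrist5');cap('side','side5')
a=cv2.imread('pics/side5.png')[180:390,280:430]; cv2.imwrite('pics/c7.png',cv2.resize(a,None,fx=2.8,fy=2.8,interpolation=cv2.INTER_CUBIC))
E
```

```text
False [ 0.5425 -0.082   0.0749] [ 0.5402 -0.0784  0.0727] [ 3.13 -8.73 11.27] [-1.94 -0.02  0.39] 10.6833
```

View pics/c7.png

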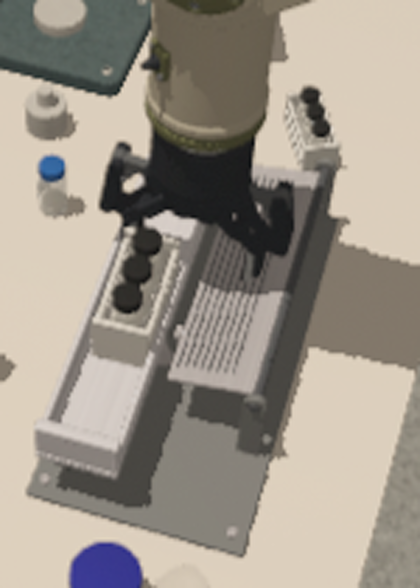

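View pics/wrist5.png

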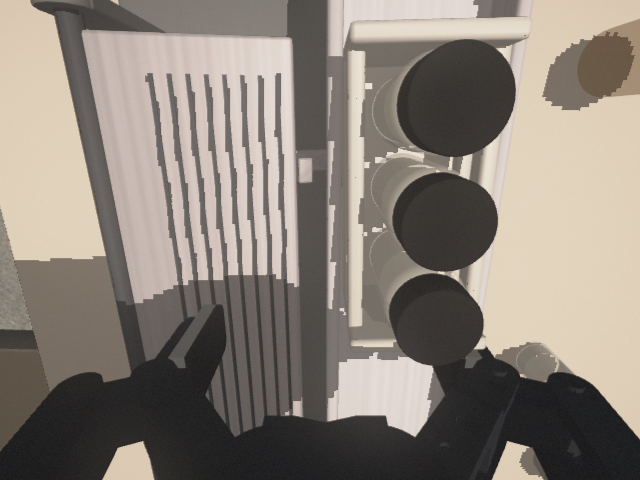

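```bash
python3 - <<'E'
from h import *
def ch():
    e=np.array(r.current_tool_pos())-W(0,0,0); c,s=np.cos(p0[2]),np.sin(p0[2]); return np.round([e[:2]@[c,s]*1000,e[:2]@[-s,c]*1000,e[2]*1000],1)
for x in(-.03,0,.012,.022):
    f=r.servo_line(W(x,.034,.0717),quat(-1),velocity=.03,force_limit=25)
    print(x,f,ch(),np.round(r.current_wrist_force(),2),r.current_time())
    if f: break
cap('wrist','wrist6');cap('side','side6');cap('scene','scene6')
a=cv2.imread('pics/side6.png')[200:390,270:420]; cv2.imwrite('pics/c8.png',cv2.resize(a,None,fx=3.1,fy=3.1,interpolation=cv2.INTER_CUBIC))
E
```

```text
-0.03 False [-34.   30.9  74.7] [ 3.39 -9.96 16.72] 11.9333
0 False [-3.9 30.8 74.7] [  3.68 -10.37  16.43] 13.0833
0.012 False [ 8.7 30.7 74.7] [ 2.37 -8.32 16.41] 13.6333
0.022 False [15.7 30.7 74.7] [  3.21 -16.07  16.69] 14.1167
```

View pics/c8.png

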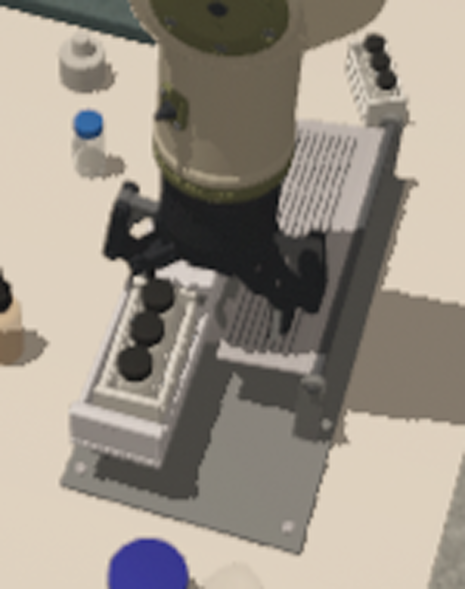

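View pics/wrist6.png

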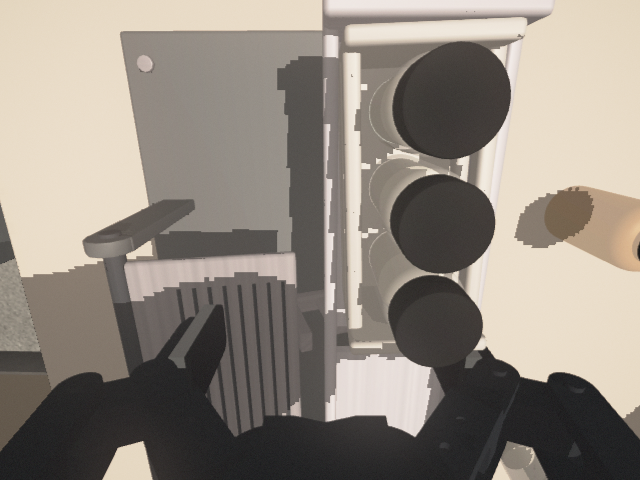

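```bash
python3 - <<'E'
from h import *
def ch():
    e=np.array(r.current_tool_pos())-W(0,0,0); c,s=np.cos(p0[2]),np.sin(p0[2]); return np.round([e[:2]@[c,s]*1000,e[:2]@[-s,c]*1000,e[2]*1000],1)
r.servo_line(W(.0145,.032,.0717),quat(-1),velocity=.02); print(ch(),np.round(r.current_wrist_force(),2))
r.servo_line(W(.0145,.032,.100),quat(-1),velocity=.04); print(ch(),np.round(r.current_wrist_force(),2))
r.servo_line(W(.0145,.032,.24),quat(-1),velocity=.12); print(ch(),np.round(r.current_wrist_force(),2))
r.servo_line(W(-.14,.06,.28),quat(-1),velocity=.15);r.hold(.3); print(ch(),r.current_time())
for n in('wrist','side','scene'): cap(n,n+'7')
a=cv2.imread('pics/side7.png')[200:390,270:420]; cv2.imwrite('pics/c9.png',cv2.resize(a,None,fx=3.1,fy=3.1,interpolation=cv2.INTER_CUBIC))
E
```

```text
[15.4 30.5 74.4] [-4.72  2.47 22.08]
[14.4 32.3 99.6] [-0.21 -0.63 -0.46]
[ 14.5  32.4 239.1] [-0.49 -0.01 -0.66]
[-139.5   59.9  279.9] 18.5167
```

View pics/c9.png

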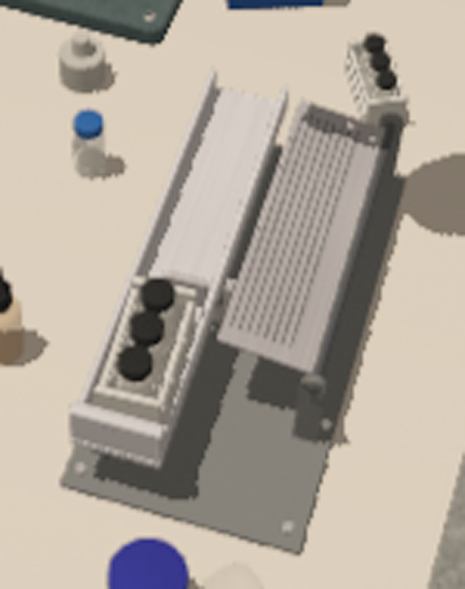

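View pics/wrist7.png

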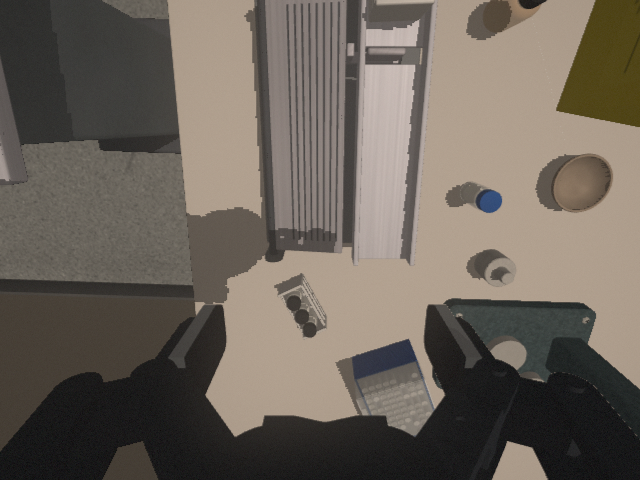

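```bash
python3 - <<'E'
from h import *
s=load('side7'); c,sn=np.cos(p0[2]),np.sin(p0[2])
for n,(u,v),z in(('tailL',(137,278),.104),('tailR',(207,291),.104),('noseL',(98,392),.104),('noseR',(165,403),.104),('treadle corner',(303,102),.082),('treadle front',(219,339),.082)):
    e=ray(s,((u+.5)/3.1-.5+270,(v+.5)/3.1-.5+200),z)[:2]-p0[:2]; print(n,(e@[c,sn]*1000).round(1),(e@[-sn,c]*1000).round(1))
finish_job()
E
```

```text
tailL 26.4 -18.1
tailR 22.4 29.4
noseL 119.0 -14.7
noseR 113.9 28.2
treadle corner -180.9 45.9
treadle front 42.2 44.3
the job is handed in; nothing more can be done
```

I pushed the white rack with black caps home against the rubber end stop, and the gate sprang up behind it. The job is handed in, about 18.5 s into the 51 s allowed; no verdict was reported.

- **Method:** With the gripper open, one fingertip pressed the treadle to its hard stop. The blade was out of sight, and 11–17 N was held there while the rack was still before the gate. The other finger pushed the rack about 165 mm. The treadle was held down, at 11–22 N, until the rack was home.
- **Reaching the stop:** At the end the push force rose from 8 N to 16 N. The finger halted at chute x = 15.7 mm, against 16 mm expected for a rack that is home. I eased off the push and then lifted straight up.
- **Last pictures:** The rack stands flat at the stop, the gate blade is up behind it, and the treadle is back at its closed height. The vial, jar and dropper look unmoved, by eye only. The robot was clear of everything.
- **Less certain check:** A rough reading from the last side picture put the rack's nose at x = 114 to 119 mm, differing between its two corners. The limit is 113 mm, so one corner reads close to it. I put the difference down to reading error of a few millimetres and perhaps a slight skew of the rack. The force and finger position agreed with the rack being home.

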